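Cap the tested gas cylinders

ROBOT

A 7-joint arm with a two-finger parallel gripper is mounted at the origin on the work surface. World frame = base frame: x ahead of the robot, y to its left, z up, the work surface at z = 0. Lengths are in mm, angles in rad, forces in N, time in s.
With the tool pointing down it reaches from about 400 to 850 mm from the base axis. Payload 4.4 kg.
Tool frame: the origin (TCP) lies midway between the tips of the shut fingers; the grasp point (between the pads) lies 19 mm behind it; z points along the fingers, y is the line along which they close (so a half turn about z gives the same grasp; the last joint's range is limited). The gripper opens to 94 mm and grips with 3 to 60 N. Pads are 16 mm wide; open, the fingers measure 119 mm over their backs; the gripper's body (75 mm by 177 mm) begins 78 mm behind the grasp point.
Start: joints at [-1.266, 0.628, 0.038, 1.517, -0.027, 0.996, -0.02], TCP at [235.511, 605.849, 205.478] pointing down, gripper open.
Joint ranges: [-3.06, 3.06], [-0.37, 2.12], [-1.25, 1.32], [0.18, 2.47], [-1.1, 4.24], [0.23, 1.98], [-2.94, 2.94]. Speed limits (rad/s): [2.57, 2.57, 3.14, 3.14, 3.14, 3.14, 3.14].

INTERFACE

Orientations are given as a unit quaternion [w, x, y, z].
In Python, from plant import env gives the robot as it stands.
- The arm moves only by the shell command python3 drive.py 'ROWS' [FORCE]. ROWS is a JSON list of rows, 1 to 10 of them, each an object with the fields rx, ry, rz (a rotation vector in rad), x, y, z (the shift in mm), finger_gap (the finger opening in mm); a field left out counts as zero (the opening has to be given); each row is the pose to reach, as a shift and turn from the pose commanded when the command began, along the tool's axes at that moment; what a row does not reach only later rows make up. A row lasts 1/8 s, in which the tool goes at most 62.5 mm and 0.188 rad, less where a joint would pass 70% of its speed; a pose out of reach is approached as far as the arm can. The fingers move at their own pace and stop on an object; FORCE is the grip in N (left out, the last holds). Time passes only in rows, so rows that do not move let the fingers close. It prints the time, the measured TCP pose, the force, the opening and the grip force at its end. Input that does not fit is refused with a message, and nothing moves.
- env.read_state(): the state, without advancing time (a new reading comes with each control period).
- env.camera(name): name is "scene" or "top" or "wrist"; returns the picture (384x512x3 uint8, blue, green, red); there is no depth.
- env.camera_info(name): a dict with "fx", "fy", "cx", "cy" (pixels), "dist" ([k1, k2, p1, p2, k3] as OpenCV has them; the pictures are not rectified), "R" (3x3) and "t" (3): a world point X has camera coordinates R X + t. Camera axes: x right, y down, z forward; pixel columns grow to the right and rows downward; lengths in mm; the calibration is good to about 2 mm. A picture is of the moment at which its call begins: read the wrist's pose just before it. camera_info takes no time and is no camera call; for the wrist camera it gives the pose at the moment of the call.
- env.hand_in(): hands the job in; it is judged then, once.
The state is a dict: "time_s": time; "qpos": joint angles; "dq": joint speeds; "tau": joint torques, N m; "tcp_pos": TCP position; "ee_rot": TCP orientation; "contact_force": force on the tool from outside, world axes, zero at the start; "wrist_torque": the same for the moment, N m; "gripper_width": finger opening in mm; "grip_force": force on a finger pad.
Only numpy, scipy, OpenCV 4.12 (cv2) and the standard library are available. Lean on these libraries where they do the work, as an engineer would, in place of code of your own. Each camera call takes 0.05 s, during which the arm holds its last target. There are 200 camera calls.

TASK

Take the square-topped steel protection caps out of the bin one at a time and screw each onto a bare gas cylinder of its own: set it level on the neck, turn it backward until it drops into the start of the thread, then turn it clockwise until its rim sits fully home on the collar, and let go. Leave the brass plug in the bin, and leave the tools and other goods on the bench where they are.

Things in the scene. Friction and masses are not known exactly. Their poses are not given: they have to be found in the camera images.
- cap0: Protection cap: dark steel cup open below, 65 mm wide, 46 high, with a six-sided foot flange 76 wide, 5 high; on top a hollow 36 x 36 mm square block 40 high (86 in all), flats along x, y. Inside, 3 round pins 5 mm thick, 120 deg apart, 10 mm above the rim, point in to 22 mm off the axis. 0.3 kg. Origin: centre of the rim (underside), z up. Starts upright. 3 or 4 caps a run; absent: None.
- cap1: A second cap, the same as cap0. A cap set loosely on a neck rests there and may be let go and gripped anew. Pushing down alone never brings it home: only the thread does.
- cap2: A third cap, the same as cap0.
- cap3: A fourth cap, the same as cap0.
- neck0 (a point): Axis point on the flat collar of a small grey gas cylinder (fixed, 110 mm wide), 150 mm above the table. Above it a brass neck: core 40 mm wide, 35 mm high, bevelled top; 3 equal right-hand thread ribs 3 mm thick, 120 deg apart, out to 27 mm from the axis, falling 28.5 mm per turn clockwise. They start 24.7 mm above the collar at angles not given, different on each neck; rim on collar = home.
- neck1 (a point): Second cylinder. Cap lowered on: pins rest on the ribs, rim 10 to 17 mm above the collar. Clockwise from there they jam on stop teeth (3.5 mm high, 6 deg wide, on each rib 26 deg before the next one's start). Counter-clockwise lightly pressed it climbs 0.8 mm per 10 deg and, within 120 deg, drops 9.5 mm into the thread start (rim 8 mm above the collar); teeth bar turning further.
- neck2 (a point): Third cylinder. If the cap stood on the teeth, a smaller 3.5 mm drop comes first; if it landed in the thread start already, the teeth bar turning back at once. From the thread start, 100 to 120 deg clockwise, sinking with the thread, brings the rim down on the collar (fully home, rim 0 mm above this point); some 13 deg on, an end stop bars turning.
- neck3 (a point): The same point on a fourth cylinder, as neck0. Necks need not all be used: each cap needs one of its own.
- bin: Grey open plastic bin, fixed, 250 x 250 mm outside, 45 mm high, walls and floor 6 mm. Origin: centre of its underside.
- plug: Brass plug, a stepped disc 44 mm across, 34 mm high, lying in the bin among the caps; not part of the job. Origin: centre of its underside.
- wrench: Steel wrench 200 mm long lying flat on the bench; leave it where it is.
- screwdriver: Screwdriver lying flat on the bench; leave it where it is.
- hammer: Hammer lying flat on the bench; leave it where it is.
- spray: Spray bottle 66 mm across, 170 mm high on the bench; leave it where it is.
- carton: Cardboard carton 100 x 140 x 70 mm on the bench; leave it where it is.
- tape: Black roll of tape 100 mm across, 25 mm high on the bench; leave it where it is.

How it is judged:
By the outcome, as a careful person would: the job done as asked, in the order asked, and still so for the second after the job is handed in, with the robot touching nothing.
Of cap0, cap1, cap2, cap3 only 3 to 4 are there at a start; the rules pass over those that are not, and their reading is None.
At some moment in a run one of cap0, cap1, cap2, cap3 may be knocked a few centimetres aside while the robot is not near it.
It also fails if it takes over 210 s, if anything falls off the work surface, if the arm or the gripper's body presses on something with over 40 N, if the wrist force passes 120 N, or if a joint passes its speed limit or range.

## Working session

There is one attempt and no reset: what is moved stays moved. The work goes in short steps, Python scripts to look and compute and a shell command to move; the robot and the scene stay as the last step left them, time stands still between calls to the robot, and variables do not carry over. Pictures are saved under pics/ and viewed, at most 14 in all, crops included, and the job is handed in when it is done.

```bash
ls; mkdir -p pics
python3 - <<'E'
from plant import env
import cv2
s=env.read_state(); print({k:s[k] for k in('time_s','tcp_pos','ee_rot','gripper_width','contact_force')})
for n in('top','scene'):
    cv2.imwrite(f'pics/{n}0.png',cv2.resize(env.camera(n),(800,600),interpolation=cv2.INTER_CUBIC)); i=env.camera_info(n); print(n,i)
E
```

```text
drive.py
pics
plant.py
{'time_s': 0.0, 'tcp_pos': array([235.29711531, 605.21098873, 204.5854649 ]), 'ee_rot': array([-1.38657804e-04,  1.84344161e-01,  9.82861322e-01, -9.12949795e-04]), 'gripper_width': 93.9399380665314, 'contact_force': array([-0.15189359, -0.58824889, -0.63260638])}
top {'fx': 413.6031093230729, 'fy': 413.6031093230729, 'cx': 253.88920414032665, 'cy': 188.93246385407483, 'dist': array([-0.13305687,  0.        ,  0.        ,  0.        ,  0.        ]), 'R': array([[-1.34479157e-02, -9.99909573e-01,  1.36690231e-05],
       [-9.81637201e-01,  1.31995667e-02, -1.90300227e-01],
       [ 1.90282838e-01, -2.57255943e-03, -9.81725941e-01]]), 't': array([ -55.4694323 ,  588.15206939, 1180.29401432])}
scene {'fx': 392.62515519841406, 'fy': 392.62515519841406, 'cx': 264.1732096046367, 'cy': 184.38499293017563, 'dist': array([-0.1169982,  0.       ,  0.       ,  0.       ,  0.       ]), 'R': array([[-0.85941338,  0.51107659, -0.01446946],
       [ 0.30695786,  0.49312666, -0.81400428],
       [-0.40888326, -0.70400768, -0.58067862]]), 't': array([ 532.49716238,  -61.97185341, 1439.60800986])}
```

View pics/top0.png

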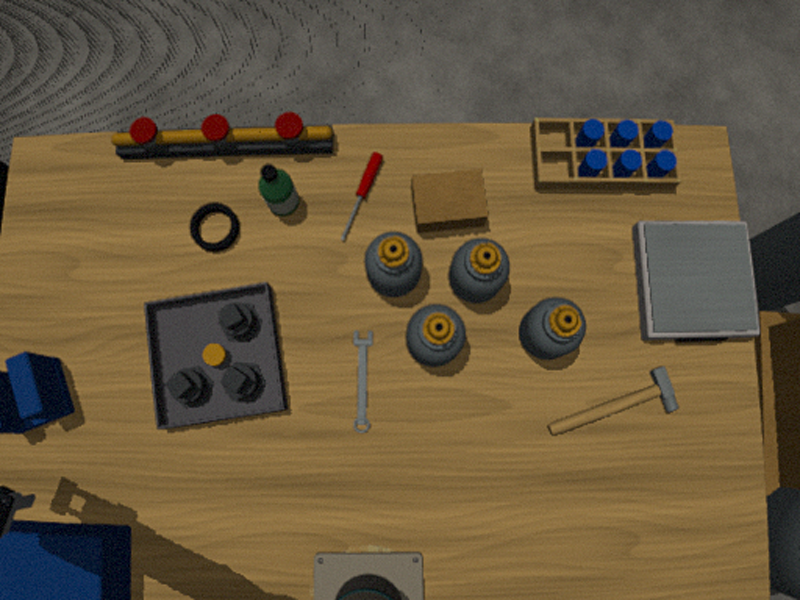

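View pics/scene0.png

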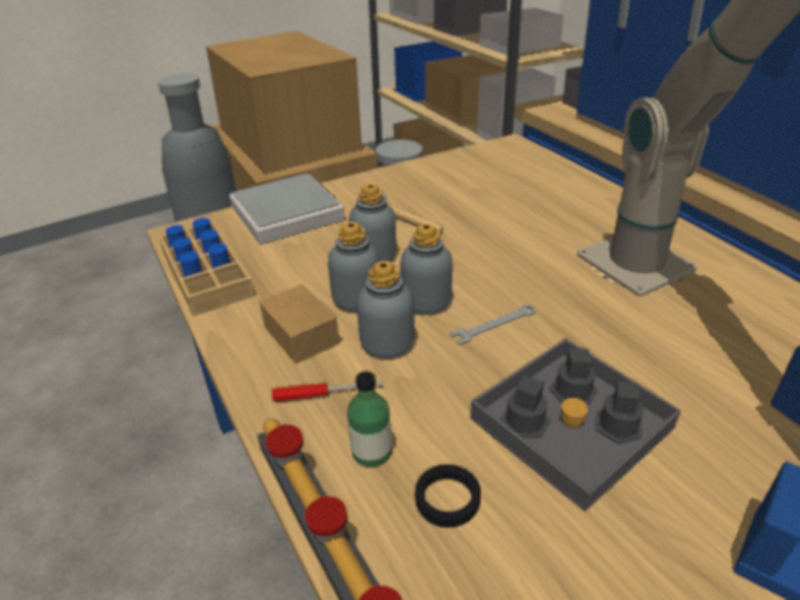

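The top view shows three caps (tops near (238,314), (183,384) and (240,374) at 800x600), the plug at (213,355), and four necks near (393,250), (486,257), (438,327) and (567,320). Next I'll zoom in and get coarse positions.

```bash
cat > h.py <<'E'
import numpy as np, cv2
from plant import env
from scipy.spatial.transform import Rotation as Ro
def px2w(i,uv,z):
    K=np.array([[i['fx'],0,i['cx']],[0,i['fy'],i['cy']],[0,0,1]])
    n=cv2.undistortPoints(np.array([[uv]],float),K,i['dist'])[0,0]
    R=np.array(i['R']);C=-R.T@i['t'];d=R.T@[n[0],n[1],1]
    return C+d*(z-C[2])/d[2]
def w2px(i,X):
    K=np.array([[i['fx'],0,i['cx']],[0,i['fy'],i['cy']],[0,0,1]])
    return cv2.projectPoints(np.array(X,float).reshape(-1,3),cv2.Rodrigues(np.array(i['R']))[0],np.array(i['t'],float),K,i['dist'])[0][:,0]
def tool():
    s=env.read_state();q=s['ee_rot'];return np.array(s['tcp_pos']),Ro.from_quat([q[1],q[2],q[3],q[0]])
def go(target,yaw=None):
    """shift in tool axes to world target; yaw: tool-y world angle (deg) mod 180"""
    p,r=tool();print('t',env.read_state()['time_s'],'shift',r.inv().apply(np.array(target)-p).round(1))
    y=r.as_matrix()[:,1];a=np.degrees(np.arctan2(y[1],y[0]));print('tool y angle',round(a,1),'tilt',r.as_matrix()[:,2].round(4),'q7',np.round(env.read_state()['qpos'],2))
E
python3 - <<'E'
from h import *
im=env.camera('top');i=env.camera_info('top');S=.64
for n,uv in dict(capA=(238,314),capB=(183,384),capC=(240,374)).items(): print(n,px2w(i,np.array(uv)*S,92).round())
print('plug',px2w(i,np.array((213,355))*S,40).round())
for n,uv in dict(n0=(393,250),n1=(486,257),n2=(438,327),n3=(567,320)).items(): print(n,px2w(i,np.array(uv)*S,185).round())
for uv in [(146,302),(270,284),(288,410),(157,428)]: print('bin',px2w(i,np.array(uv)*S,45).round())
c1=cv2.resize(im[178:278,90:190],(400,400),interpolation=cv2.INTER_CUBIC)
c2=cv2.resize(im[140:240,225:385],None,fx=4,fy=4,interpolation=cv2.INTER_CUBIC)
cv2.imwrite('pics/crop1.png',cv2.convertScaleAbs(np.hstack([c1,c2[:,:400]]),alpha=1.6))
E
```

```text
capA [549. 233.  92.]
capB [419. 332.  92.]
capC [437. 226.  92.]
plug [478. 292.  40.]
n0 [642. -58. 185.]
n1 [ 628. -219.  185.]
n2 [ 507. -132.  185.]
n3 [ 515. -354.  185.]
bin [583. 430.  45.]
bin [615. 183.  45.]
bin [372. 144.  45.]
bin [338. 396.  45.]
```

View pics/crop1.png

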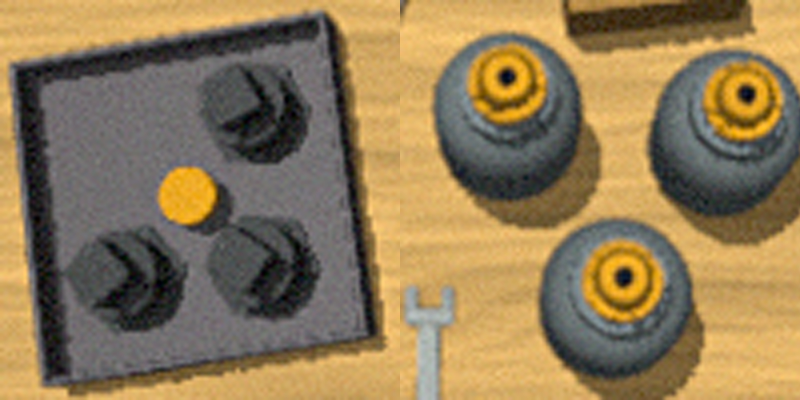

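Four necks are found; the bin and caps are plausible (bin about 250 mm square). I'll move above the bin for a wrist look.

```bash
python3 drive.py '[{"x":-350, "y":-223, "z":-195, "finger_gap":94}, {"x":-350, "y":-223, "z":-195, "finger_gap":94}, {"x":-350, "y":-223, "z":-195, "finger_gap":94}, {"x":-350, "y":-223, "z":-195, "finger_gap":94}, {"x":-350, "y":-223, "z":-195, "finger_gap":94}, {"x":-350, "y":-223, "z":-195, "finger_gap":94}, {"x":-350, "y":-223, "z":-195, "finger_gap":94}, {"x":-350, "y":-223, "z":-195, "finger_gap":94}, {"x":-350, "y":-223, "z":-195, "finger_gap":94}, {"x":-350, "y":-223, "z":-195, "finger_gap":94}]'
python3 - <<'E'
from h import *
go((470,280,400))
im=env.camera('wrist');i=env.camera_info('wrist')
R=i['R'];print('cam',(-R.T@i['t']).round(),R.round(2),i['fx'])
cv2.imwrite('pics/w1.png',cv2.convertScaleAbs(cv2.resize(im,(800,600),interpolation=cv2.INTER_CUBIC),alpha=1.5))
E
```

```text
time_s: 1.4
tcp_pos: [479.1, 273.2, 399.3]
ee_rot: [-0.001, 0.183, 0.983, -0.0]
contact_force: [0.5, -0.3, 0.1]
gripper_width: 94.0
grip_force: 0.0
t 1.4 shift [11.   3.1 -0.6]
tool y angle 68.9 tilt [-2.6e-03  2.0e-04 -1.0e+00] q7 [-0.65  0.33  0.12  1.48 -0.04  1.33  0.68]
cam [407. 301. 579.] [[ 0.36  0.93 -0.  ]
 [ 0.9  -0.35  0.26]
 [ 0.25 -0.1  -0.96]] 290.2785998841865
```

View pics/w1.png

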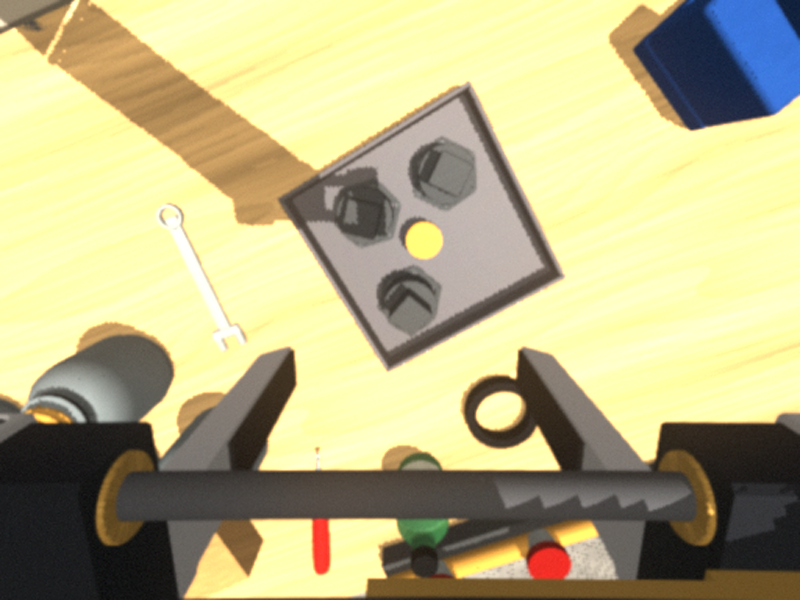

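Run:
```python
from h import *
im=env.camera('wrist')
c=cv2.resize(im[75:220,200:320],(600,725),interpolation=cv2.INTER_CUBIC)
# two crops: caps B,C (top) and A
c1=cv2.resize(im[80:165,205:315],(770,595),interpolation=cv2.INTER_CUBIC)[:,:]
c2=cv2.resize(im[165:217,235:287],None,fx=5.7,fy=5.7,interpolation=cv2.INTER_CUBIC)
c1=cv2.resize(im[83:163,207:312],None,fx=4.7,fy=4.7,interpolation=cv2.INTER_CUBIC)
out=np.zeros((376,800,3),np.uint8);out[:376,:c1.shape[1]]=c1[:376];out[:c2.shape[0],500:500+c2.shape[1]]=c2
cv2.imwrite('pics/w1c.png',cv2.convertScaleAbs(out,alpha=2.2)); print(c1.shape,c2.shape)
```

```text
(376, 494, 3) (296, 296, 3)
```

View pics/w1c.png

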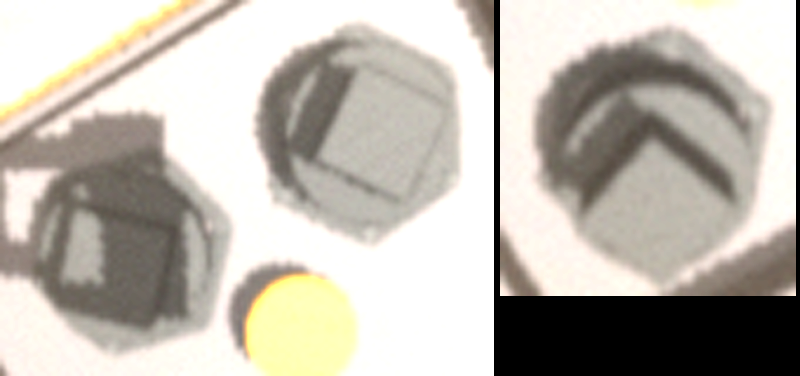

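Clear tops: B corners (357,65),(447,103),(405,198),(316,158); C (75,205),(175,232),(150,328),(53,302); A (650,137),(735,205),(665,285),(583,213). Now to positions and yaws, side checked against 36 mm.

Run:
```python
from h import *
i=env.camera_info('wrist')
Q=dict(B=([(357,65),(447,103),(405,198),(316,158)],4.7,(207,83)),C=([(75,205),(175,232),(150,328),(53,302)],4.7,(207,83)),A=([(150,137),(235,205),(165,285),(83,213)],5.7,(235,165)))
for n,(c,s,o) in Q.items():
    P=np.array([px2w(i,np.array(p)/s+o,92) for p in c])[:,:2]
    e=np.roll(P,-1,0)-P; a=np.degrees(np.arctan2(e[:,1],e[:,0]))%90
    print(n,P.mean(0).round(1),np.hypot(*e.T).round(1),a.round(1))
i=env.camera_info('top')
for n,uv in dict(n0=(251.8,159),n1=(311.8,163.5),n2=(280.8,209.3),n3=(362.9,204.8)).items(): print(n,px2w(i,uv,185).round(1))
go((0,0,0))
```

```text
B [419. 345.] [33.3 34.1 33.9 33.1] [47.3 46.  45.6 45. ]
C [428.4 241.6] [35.8 34.8 35.4 34.7] [54.2 53.3 54.  54. ]
A [547.5 252.3] [33.9 33.7 34.5 31.8] [29.5 29.5 26.2 28.5]
n0 [645.3 -58.5 185. ]
n1 [ 630.6 -221.2  185. ]
n2 [ 506.5 -133.6  185. ]
n3 [ 515.2 -354.5  185. ]
t 1.5 shift [ 348.5 -426.5  400.6]
tool y angle 69.0 tilt [-2.3e-03 -2.0e-04 -1.0e+00] q7 [-0.65  0.33  0.12  1.48 -0.04  1.33  0.68]
```

Run:
```python
from h import *
i=env.camera_info('top');w=env.camera_info('wrist')
P=dict(B=(419,345,92),C=(428.4,241.6,92),A=(547.5,252.3,92))
im=env.camera('top')
c=cv2.resize(im[178:278,90:190],(600,600),interpolation=cv2.INTER_CUBIC);c=cv2.convertScaleAbs(c,alpha=2.2)
for n,p in P.items():
    u=w2px(i,p)[0];x,y=((u-[90,178]+.5)*6).astype(int);cv2.drawMarker(c,(x,y),(0,0,255),0,12,1);print(n,x,y)
cv2.imwrite('pics/chk.png',c)
for uv in [(283,203),(465,85),(561,276),(390,367)]: print(px2w(w,np.array(uv)*.64,45).round())
```

```text
B 140 410
C 351 389
A 337 143
[382. 159.  45.]
[340. 394.  45.]
[579. 434.  45.]
[616. 199.  45.]
```

View pics/chk.png

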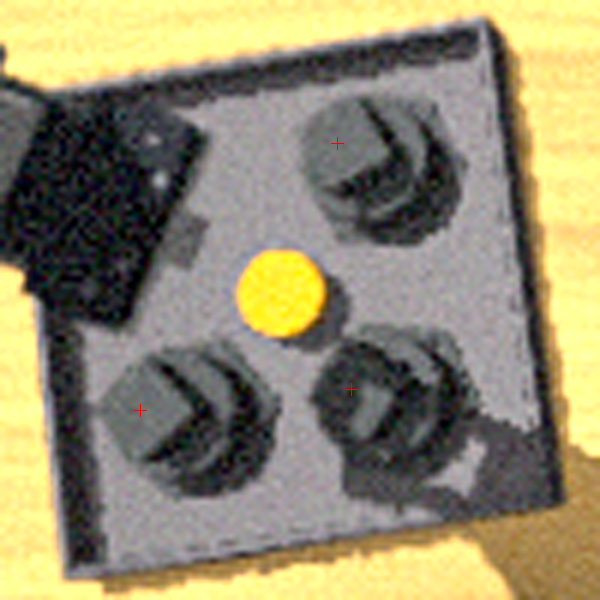

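Markers agree with the tops to about 1 raw pixel, and there are 3 caps. I'll hover over cap A, aligned to its flats (yaw 28.4°).

```bash
python3 drive.py '[{"rz":0.709, "x":-71.6, "y":4.5, "z":270, "finger_gap":64}, {"rz":0.709, "x":-71.6, "y":4.5, "z":270, "finger_gap":64}, {"rz":0.709, "x":-71.6, "y":4.5, "z":270, "finger_gap":64}, {"rz":0.709, "x":-71.6, "y":4.5, "z":270, "finger_gap":64}, {"rz":0.709, "x":-71.6, "y":4.5, "z":270, "finger_gap":64}, {"rz":0.709, "x":-71.6, "y":4.5, "z":270, "finger_gap":64}, {"rz":0.709, "x":-71.6, "y":4.5, "z":270, "finger_gap":64}]' 10
python3 - <<'E'
from h import *
go((547.5,252.3,60))
im=env.camera('wrist')
cv2.imwrite('pics/w2.png',cv2.convertScaleAbs(cv2.resize(im,(512,384)),alpha=1.6))
E
```

```text
time_s: 2.42
tcp_pos: [549.4, 250.6, 131.5]
ee_rot: [0.0, 0.514, 0.858, 0.001]
contact_force: [-0.1, 0.2, 0.3]
gripper_width: 64.0
grip_force: 0.0
t 2.425 shift [ 2.4 -1.  71.5]
tool y angle 28.2 tilt [ 0.0011  0.0011 -1.    ] q7 [-0.62  0.66  0.24  1.73 -0.21  0.77  0.21]
```

View pics/w2.png

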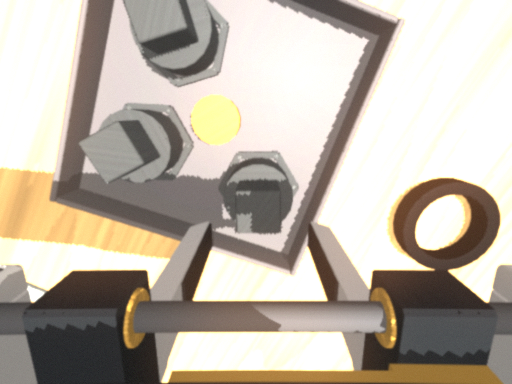

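The cap A block sits centred between the fingers, at about (258,205). I'll go down, grip lightly, then open, turn 90° and grip again so it is centred both ways.

```bash
python3 drive.py '[{"x":2.4, "y":-1, "z":71, "finger_gap":64}, {"x":2.4, "y":-1, "z":71, "finger_gap":64}, {"x":2.4, "y":-1, "z":71, "finger_gap":64}, {"x":2.4, "y":-1, "z":71, "finger_gap":30}, {"x":2.4, "y":-1, "z":71, "finger_gap":30}, {"x":2.4, "y":-1, "z":71, "finger_gap":30}, {"x":2.4, "y":-1, "z":71, "finger_gap":30}]' 8; python3 drive.py '[{"finger_gap":62}, {"finger_gap":62}, {"finger_gap":62}, {"rz":0.188, "finger_gap":62}, {"rz":0.376, "finger_gap":62}, {"rz":0.564, "finger_gap":62}, {"rz":0.752, "finger_gap":62}, {"rz":0.94, "finger_gap":62}, {"rz":1.128, "finger_gap":62}, {"rz":1.316, "finger_gap":62}]';python3 drive.py '[{"rz":0.255, "finger_gap":62}, {"rz":0.255, "finger_gap":62}, {"rz":0.255, "finger_gap":30}, {"rz":0.255, "finger_gap":30}, {"rz":0.255, "finger_gap":30}, {"rz":0.255, "finger_gap":30}]' 8; python3 -c "
from h import *
go((547.5,252.3,60))"
```

```text
time_s: 3.35
tcp_pos: [547.7, 251.3, 60.3]
ee_rot: [0.0, 0.514, 0.858, 0.001]
contact_force: [-1.3, -0.8, 5.8]
gripper_width: 36.0
grip_force: 8.0
time_s: 4.6
tcp_pos: [547.1, 251.2, 59.3]
ee_rot: [-0.0, 0.932, 0.363, -0.0]
contact_force: [0.2, -0.3, -0.5]
gripper_width: 61.9
grip_force: 0.0
time_s: 5.35
tcp_pos: [547.2, 251.3, 59.5]
ee_rot: [-0.0, 0.97, 0.245, -0.0]
contact_force: [-0.4, 0.7, -0.7]
gripper_width: 35.6
grip_force: 8.0
t 5.35 shift [ 0.8 -0.8 -0.5]
tool y angle -61.7 tilt [-2.e-04  4.e-04 -1.e+00] q7 [-0.85  0.84  0.63  1.79 -0.71  0.75 -0.92]
```

Both grips are centred to within 1 mm of the vision estimate. I'll grip firmly, lift, and work out the shift to a viewpoint over the necks.

```bash
python3 drive.py '[{"finger_gap":30}, {"finger_gap":30}, {"z":-60, "finger_gap":30}, {"z":-120, "finger_gap":30}, {"z":-180, "finger_gap":30}, {"z":-240, "finger_gap":30}, {"z":-300, "finger_gap":30}, {"z":-340, "finger_gap":30}, {"z":-340, "finger_gap":30}]' 30; python3 -c "
from h import *
go((600,-200,400))"
```

```text
time_s: 6.48
tcp_pos: [548.7, 250.5, 402.0]
ee_rot: [-0.0, 0.97, 0.244, 0.003]
contact_force: [-0.5, -0.8, -3.9]
gripper_width: 35.3
grip_force: 30.0
t 6.475 shift [-168.3  421.     1.5]
tool y angle -61.7 tilt [ 0.0049  0.0018 -1.    ] q7 [-0.97  0.53  0.89  1.36 -0.4   1.44 -1.18]
```

```bash
python3 drive.py '[{"rz":-0.71, "x":-168, "y":421, "finger_gap":30}, {"rz":-0.71, "x":-168, "y":421, "finger_gap":30}, {"rz":-0.71, "x":-168, "y":421, "finger_gap":30}, {"rz":-0.71, "x":-168, "y":421, "finger_gap":30}, {"rz":-0.71, "x":-168, "y":421, "finger_gap":30}, {"rz":-0.71, "x":-168, "y":421, "finger_gap":30}, {"rz":-0.71, "x":-168, "y":421, "finger_gap":30}, {"rz":-0.71, "x":-168, "y":421, "finger_gap":30}, {"rz":-0.71, "x":-168, "y":421, "finger_gap":30}, {"rz":-0.71, "x":-168, "y":421, "finger_gap":30}]'
python3 - <<'E'
from h import *
go((600,-200,400))
im=env.camera('wrist');i=env.camera_info('wrist');np.save('wi.npy',i,allow_pickle=True)
for n,X in dict(n0=(645,-58,185),n1=(630,-221,185),n2=(506.5,-133.6,185),n3=(515,-354,185)).items(): print(n,w2px(i,X)[0]*800/512)
cv2.imwrite('pics/raw3.png',im)
cv2.imwrite('pics/w3.png',cv2.convertScaleAbs(cv2.resize(im,(800,600),interpolation=cv2.INTER_CUBIC),alpha=1.3))
E
```

```text
time_s: 7.72
tcp_pos: [599.4, -196.4, 398.3]
ee_rot: [-0.001, 0.823, 0.568, 0.0]
contact_force: [0.1, 0.1, -2.9]
gripper_width: 35.6
grip_force: 30.0
t 7.725 shift [-3.1  1.9 -1.7]
tool y angle -20.8 tilt [-0.0015  0.0025 -1.    ] q7 [-0.11  0.54  0.7   1.27 -0.34  1.45  0.2 ]
n0 [397.62952702  88.25471363]
n1 [447.81667562 282.52737726]
n2 [279.72712955 239.77174194]
n3 [382.48791022 446.31172977]
```

View pics/w3.png

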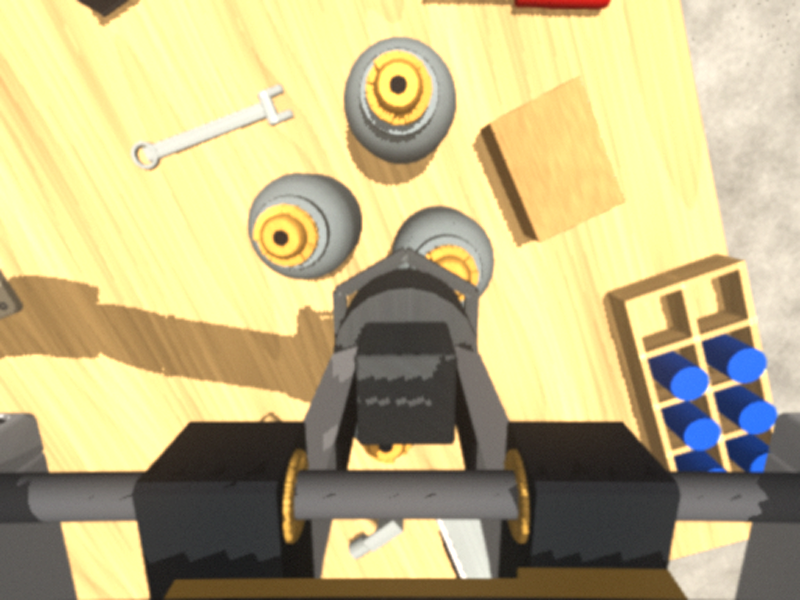

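The holes are at n0 (399,85) and n2 (281,238), within 3 px of the top-camera prediction. The held cap is level.

Run:
```python
from h import *
i=np.load('wi.npy',allow_pickle=True).item()
print(px2w(i,np.array((399,85))*.64,185).round(1),px2w(i,np.array((281,238))*.64,185).round(1))
go((645.5,-59,260))
go((506,-134,260))
```

```text
[646.9 -56.2 185. ] [ 508.2 -132.6  185. ]
t 7.775 shift [144.5  -5.6 139. ]
tool y angle -20.8 tilt [-9.0e-04  2.1e-03 -1.0e+00] q7 [-0.11  0.54  0.7   1.27 -0.34  1.45  0.2 ]
t 7.775 shift [  24.8 -109.3  138.9]
tool y angle -20.8 tilt [-9.0e-04  2.1e-03 -1.0e+00] q7 [-0.11  0.54  0.7   1.27 -0.34  1.45  0.2 ]
```

```bash
python3 drive.py '[{"x":60, "y":-2, "finger_gap":30}, {"x":120, "y":-5, "z":60, "finger_gap":30}, {"x":146, "y":-6, "z":100, "finger_gap":30}, {"x":146, "y":-6, "z":145, "finger_gap":30}, {"x":146, "y":-6, "z":149, "finger_gap":30}, {"x":146, "y":-6, "z":149, "finger_gap":30}, {"x":146, "y":-6, "z":149, "finger_gap":30}]' ; python3 -c "
from h import *
go((646.1,-57.4,225))"
```

```text
time_s: 8.65
tcp_pos: [647.2, -62.0, 253.3]
ee_rot: [0.002, 0.824, 0.566, 0.002]
contact_force: [0.2, -0.3, -2.3]
gripper_width: 35.8
grip_force: 30.0
t 8.65 shift [ 3.9 -2.8 28.3]
tool y angle -21.1 tilt [ 4.7e-03 -8.0e-04 -1.0e+00] q7 [-0.31  0.66  0.65  1.47 -0.42  1.15  0.05]
```

```bash
python3 drive.py '[{"x":3.9, "y":-2.8, "finger_gap":30}, {"x":3.9, "y":-2.8, "finger_gap":30}, {"x":3.9, "y":-2.8, "z":10, "finger_gap":30}, {"x":3.9, "y":-2.8, "z":18, "finger_gap":30}, {"x":3.9, "y":-2.8, "z":26, "finger_gap":30}, {"x":3.9, "y":-2.8, "z":26, "finger_gap":30}]' ; python3 -c "
from h import *
go((646.1,-57.4,225))"
```

```text
time_s: 9.4
tcp_pos: [645.1, -56.1, 223.5]
ee_rot: [0.0, 0.824, 0.566, 0.0]
contact_force: [2.1, 0.1, -3.9]
gripper_width: 36.0
grip_force: 30.0
t 9.4 shift [-0.9  1.4 -1.5]
tool y angle -21.0 tilt [ 3.e-04 -2.e-04 -1.e+00] q7 [-0.31  0.68  0.64  1.51 -0.44  1.09  0.06]
```

The cap is over the neck (rim about 170, neck top 185) with little force. I'll lower it until the pins rest on the ribs.

```bash
for k in 1 2 3; do python3 drive.py '[{"y":0.4, "z":2, "finger_gap":30}, {"y":0.4, "z":3, "finger_gap":30}, {"y":0.4, "z":3, "finger_gap":30}]' 12 | egrep 'tcp|contact|width'; done
```

```text
tcp_pos: [645.2, -56.0, 221.6]
contact_force: [1.2, 1.7, -3.7]
gripper_width: 35.9
tcp_pos: [645.5, -56.1, 219.0]
contact_force: [-0.1, 2.1, 2.3]
gripper_width: 36.4
tcp_pos: [645.6, -56.6, 218.4]
contact_force: [-4.4, 2.8, 16.4]
gripper_width: 36.0
```

```bash
python3 drive.py '[{"z":-1.5, "finger_gap":30}, {"rz":-0.15, "z":-1.8, "finger_gap":30}, {"rz":-0.3, "z":-2.5, "finger_gap":30}, {"rz":-0.3, "z":-2.5, "finger_gap":30}]' 12 | egrep 'tcp|contact|width'; python3 drive.py '[{"rz":-0.15, "z":-0.6, "finger_gap":30}, {"rz":-0.3, "z":-1.3, "finger_gap":30}, {"rz":-0.3, "z":-1.3, "finger_gap":30}]' | egrep 'tcp|contact|width';python3 -c "
from h import *
go((646.1,-57.4,225));print(env.read_state()['wrist_torque'])"
```

```text
tcp_pos: [646.1, -57.4, 219.4]
contact_force: [-1.4, 0.7, 8.9]
gripper_width: 35.7
tcp_pos: [645.9, -56.8, 218.7]
contact_force: [2.7, 0.7, -2.3]
gripper_width: 36.0
t 11.4 shift [-0.7  0.1 -6.3]
tool y angle 13.2 tilt [ 1.e-04  1.e-04 -1.e+00] q7 [-0.22  0.65  0.47  1.52 -0.32  1.05  0.55]
[ 0.13912108 -0.56550507  0.03844987]
```

```bash
for k in 1 2 3; do python3 drive.py '[{"z":2, "finger_gap":30}, {"z":3, "finger_gap":30}, {"z":3, "finger_gap":30}]' | egrep 'tcp|contact'; done
```

```text
tcp_pos: [645.9, -56.8, 216.0]
contact_force: [2.6, -0.7, -3.6]
tcp_pos: [645.9, -56.8, 213.2]
contact_force: [2.0, -0.0, -2.5]
tcp_pos: [645.9, -56.8, 211.7]
contact_force: [-0.1, 0.7, 6.2]
```

It dropped about 9 mm and met contact at the thread-start height (rim about 8.5 mm up). Now I'll turn clockwise, sinking 4.5 mm/rad.

```bash
python3 drive.py '[{"rz":0.15, "z":0.5, "finger_gap":30}, {"rz":0.3, "z":1.2, "finger_gap":30}, {"rz":0.45, "z":1.9, "finger_gap":30}, {"rz":0.6, "z":2.6, "finger_gap":30}, {"rz":0.6, "z":2.6, "finger_gap":30}]' 25| egrep 'tcp|contact|width';python3 -c "
from h import *
go((646.1,-57.4,225));print(env.read_state()['wrist_torque'])"
```

```text
tcp_pos: [645.3, -56.7, 208.9]
contact_force: [-1.1, 0.9, 7.1]
gripper_width: 35.6
t 13.15 shift [ -0.4   1.  -16.1]
tool y angle -21.1 tilt [-5.e-04  2.e-04 -1.e+00] q7 [-0.31  0.7   0.63  1.53 -0.45  1.06  0.06]
[-0.07390568  0.41228363 -0.2360411 ]
```

```bash
python3 drive.py '[{"rz":0.18, "z":0.9, "finger_gap":30}, {"rz":0.36, "z":1.7, "finger_gap":30}, {"rz":0.54, "z":2.5, "finger_gap":30}, {"rz":0.72, "z":3.3, "finger_gap":30}, {"rz":0.72, "z":3.3, "finger_gap":30}]'| egrep 'tcp|contact|width';python3 -c "
from h import *
go((646.1,-57.4,225));print(env.read_state()['wrist_torque'])"
python3 drive.py '[{"rz":0.15, "z":0.7, "finger_gap":30}, {"rz":0.3, "z":1.4, "finger_gap":30}, {"rz":0.3, "z":1.4, "finger_gap":30}]'| egrep 'tcp|contact|width';python3 -c "
from h import *
go((646.1,-57.4,225));print(env.read_state()['wrist_torque'])"
```

```text
tcp_pos: [644.8, -56.1, 205.6]
contact_force: [-2.2, 1.3, 8.8]
gripper_width: 36.1
t 13.775 shift [  0.5   1.7 -19.4]
tool y angle -62.4 tilt [-0.0015  0.0015 -1.    ] q7 [-0.4   0.76  0.82  1.54 -0.6   1.11 -0.53]
[ 0.29316007  0.8070303  -0.24483078]
tcp_pos: [644.8, -55.7, 204.3]
contact_force: [-1.0, 1.5, 8.2]
gripper_width: 35.7
t 14.15 shift [  1.    1.8 -20.7]
tool y angle -79.5 tilt [-0.0016  0.0023 -1.    ] q7 [-0.43  0.79  0.9   1.54 -0.66  1.14 -0.78]
[ 0.49628085  0.83256103 -0.33363646]
```

```bash
for k in 1 2 3 4; do python3 drive.py '[{"rz":0.1, "z":0.4, "finger_gap":30}, {"rz":0.1, "z":0.4, "finger_gap":30}]'| egrep 'tcp|contact';python3 -c "
from h import *
go((646.1,-57.4,225));print(env.read_state()['wrist_torque'])" | egrep -v shift; done
```

```text
tcp_pos: [644.7, -55.6, 203.8]
contact_force: [-2.1, 1.8, 8.6]
tool y angle -85.2 tilt [-0.0017  0.0027 -1.    ] q7 [-0.44  0.8   0.93  1.54 -0.68  1.15 -0.86]
[ 0.60606552  0.82720428 -0.25854103]
tcp_pos: [644.7, -55.6, 203.3]
contact_force: [-0.8, 1.5, 8.2]
tool y angle -91.0 tilt [-0.0016  0.0028 -1.    ] q7 [-0.45  0.81  0.95  1.54 -0.7   1.16 -0.95]
[ 0.57288794  0.80871407 -0.27017964]
tcp_pos: [644.8, -55.7, 203.1]
contact_force: [-2.1, 1.7, 8.9]
tool y angle -96.7 tilt [-0.0014  0.0024 -1.    ] q7 [-0.46  0.82  0.98  1.54 -0.72  1.17 -1.03]
[ 0.47476219  0.91925102 -0.14099048]
tcp_pos: [645.0, -55.6, 203.0]
contact_force: [-2.1, 2.4, 10.3]
tool y angle -102.4 tilt [-0.001   0.0024 -1.    ] q7 [-0.47  0.83  1.    1.54 -0.74  1.18 -1.11]
[ 0.47258716  0.99336308 -0.21362377]
```

```bash
for k in 1 2; do python3 drive.py '[{"rz":0.1, "z":0.2, "finger_gap":30}, {"rz":0.1, "z":0.2, "finger_gap":30}]'| egrep 'tcp|contact';python3 -c "
from h import *
go((646.1,-57.4,225));print(env.read_state()['wrist_torque'])" | egrep -v shift; done
```

```text
tcp_pos: [645.1, -55.5, 203.0]
contact_force: [-1.1, 3.0, 11.3]
tool y angle -108.1 tilt [-7.0e-04  2.6e-03 -1.0e+00] q7 [-0.48  0.84  1.03  1.54 -0.76  1.2  -1.2 ]
[ 0.56305792  0.97146023 -0.17625183]
tcp_pos: [645.3, -55.3, 203.0]
contact_force: [-1.9, 2.7, 12.4]
tool y angle -113.8 tilt [-5.0e-04  2.9e-03 -1.0e+00] q7 [-0.49  0.85  1.05  1.54 -0.78  1.21 -1.28]
[ 0.66456355  1.06992379 -0.10015877]
```

TCP z stays at 203.0 while turning on, so the rim is home. I'll let go, lift and head back to survey the bin.

```bash
python3 drive.py '[{"finger_gap":60}, {"finger_gap":60}, {"finger_gap":60}, {"z":-60, "finger_gap":60}, {"z":-120, "finger_gap":60}, {"z":-180, "finger_gap":60}, {"z":-200, "finger_gap":60}, {"z":-200, "finger_gap":60}]'| egrep 'time|tcp|contact';python3 -c "
from h import *
go((478,280,400))"
```

```text
time_s: 16.65
tcp_pos: [646.1, -57.3, 402.3]
contact_force: [0.2, -0.3, -0.3]
t 16.65 shift [-290.  -240.6    1.7]
tool y angle -113.8 tilt [ 2.5e-03 -4.0e-04 -1.0e+00] q7 [-0.47  0.7   1.15  1.22 -0.63  1.58 -1.43]
```

```bash
python3 drive.py '[{"rz":-1.36, "x":-290, "y":-241, "finger_gap":64}, {"rz":-1.36, "x":-290, "y":-241, "finger_gap":64}, {"rz":-1.36, "x":-290, "y":-241, "finger_gap":64}, {"rz":-1.36, "x":-290, "y":-241, "finger_gap":64}, {"rz":-1.36, "x":-290, "y":-241, "finger_gap":64}, {"rz":-1.36, "x":-290, "y":-241, "finger_gap":64}, {"rz":-1.36, "x":-290, "y":-241, "finger_gap":64}, {"rz":-1.36, "x":-290, "y":-241, "finger_gap":64}, {"rz":-1.36, "x":-290, "y":-241, "finger_gap":64}, {"rz":-1.36, "x":-290, "y":-241, "finger_gap":64}]'| egrep 'time|tcp|contact';python3 - <<'E'
from h import *
go((428.4,241.6,131))
im=env.camera('wrist');i=env.camera_info('wrist');np.save('wi2.npy',i,allow_pickle=True)
uB=w2px(i,(419,345,92))[0];uC=w2px(i,(428.4,241.6,92))[0];print(uB,uC)
o=[]
for u in(uB,uC):
    x,y=(u-32).astype(int);x=max(x,0);y=max(y,0);print(x,y);o.append(cv2.resize(im[y:y+64,x:x+64],(384,384),interpolation=cv2.INTER_CUBIC))
cv2.imwrite('pics/w4.png',cv2.convertScaleAbs(np.hstack(o),alpha=2)); cv2.imwrite('pics/raw4.png',im)
E
```

```text
time_s: 17.9
tcp_pos: [477.4, 280.8, 400.0]
contact_force: [0.5, 0.5, -0.2]
t 17.9 shift [-60.  -16.4 269.1]
tool y angle -36.0 tilt [-1.5e-03 -9.0e-04 -1.0e+00] q7 [-1.16  0.45  0.93  1.49 -0.36  1.39 -0.84]
[208.69045879 150.32822127] [249.96437218 195.26631989]
176 118
217 163
```

View pics/w4.png

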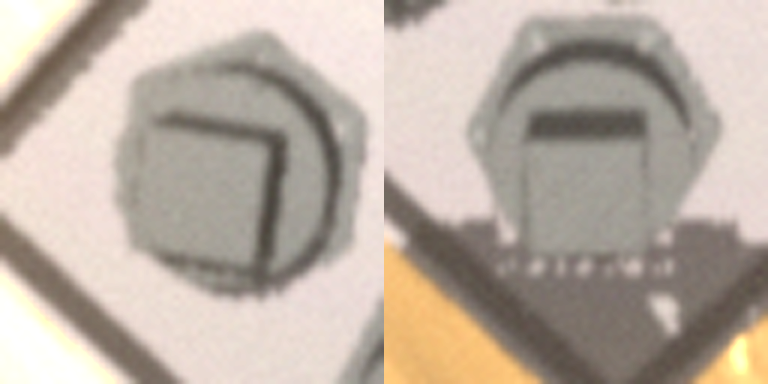

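Both caps are unmoved: C's top centre is at about (250.8,195.8) raw, as predicted, with its flats in line with the tool. I'll take C with the same double grip.

```bash
python3 drive.py '[{"x":-60, "y":-16.4, "z":60, "finger_gap":64}, {"x":-60, "y":-16.4, "z":120, "finger_gap":64}, {"x":-60, "y":-16.4, "z":180, "finger_gap":64}, {"x":-60, "y":-16.4, "z":240, "finger_gap":64}, {"x":-60, "y":-16.4, "z":269, "finger_gap":64}, {"x":-60, "y":-16.4, "z":269, "finger_gap":64}, {"x":-60, "y":-16.4, "z":269, "finger_gap":64}]' 8 | egrep 'time|tcp|contact';python3 -c "
from h import *
go((428.4,241.6,60))"
```

```text
time_s: 18.82
tcp_pos: [430.5, 242.1, 133.2]
contact_force: [-0.2, -0.3, 0.6]
t 18.825 shift [-1.8 -1.5 73.2]
tool y angle -35.9 tilt [ 2.e-03  6.e-04 -1.e+00] q7 [-1.04  0.62  0.72  2.03 -0.62  0.71 -0.55]
```

```bash
python3 drive.py '[{"x":-1.8, "y":-1.5, "z":50, "finger_gap":64}, {"x":-1.8, "y":-1.5, "z":71, "finger_gap":64}, {"x":-1.8, "y":-1.5, "z":71, "finger_gap":64}, {"x":-1.8, "y":-1.5, "z":71, "finger_gap":30}, {"x":-1.8, "y":-1.5, "z":71, "finger_gap":30}, {"x":-1.8, "y":-1.5, "z":71, "finger_gap":30}, {"x":-1.8, "y":-1.5, "z":71, "finger_gap":30}]' 8|egrep 'tcp|cont|width'; python3 drive.py '[{"finger_gap":62}, {"finger_gap":62}, {"finger_gap":62}, {"rz":-0.188, "finger_gap":62}, {"rz":-0.376, "finger_gap":62}, {"rz":-0.564, "finger_gap":62}, {"rz":-0.752, "finger_gap":62}, {"rz":-0.94, "finger_gap":62}, {"rz":-1.128, "finger_gap":62}, {"rz":-1.316, "finger_gap":62}]'|egrep 'tcp|cont|width';python3 drive.py '[{"rz":-0.255, "finger_gap":62}, {"rz":-0.255, "finger_gap":62}, {"rz":-0.255, "finger_gap":30}, {"rz":-0.255, "finger_gap":30}, {"rz":-0.255, "finger_gap":30}, {"rz":-0.255, "finger_gap":30}]' 8|egrep 'tcp|cont|width'; python3 -c "
from h import *
go((428.4,241.6,60))"
```

```text
tcp_pos: [427.9, 241.5, 61.7]
contact_force: [0.6, -1.0, 6.3]
gripper_width: 36.3
tcp_pos: [426.8, 241.3, 60.9]
contact_force: [-0.9, 0.1, -0.6]
gripper_width: 62.1
tcp_pos: [427.2, 241.7, 60.9]
contact_force: [0.7, -0.1, -1.0]
gripper_width: 36.0
t 21.7 shift [-1.1  0.6  0.9]
tool y angle 53.9 tilt [ 4.e-04  2.e-04 -1.e+00] q7 [-0.68  0.65  0.16  2.08 -0.24  0.43  0.6 ]
```

```bash
python3 drive.py '[{"finger_gap":30}, {"finger_gap":30}, {"z":-60, "finger_gap":30}, {"z":-120, "finger_gap":30}, {"z":-180, "finger_gap":30}, {"z":-220, "finger_gap":30}, {"z":-220, "finger_gap":30}]' 30 |egrep 'tcp|cont|width'; python3 -c "
from h import *
go((507.3,-133.1,253))"
```

```text
tcp_pos: [428.1, 242.0, 283.3]
contact_force: [0.3, 1.0, -3.8]
gripper_width: 35.4
t 22.575 shift [-284.9 -256.6   29.4]
tool y angle 53.9 tilt [ 0.0042  0.0032 -1.    ] q7 [-0.79  0.32  0.3   1.85 -0.11  0.98  0.49]
```

```bash
python3 drive.py '[{"rz":1.13, "x":-285, "y":-257, "finger_gap":30}, {"rz":1.13, "x":-285, "y":-257, "finger_gap":30}, {"rz":1.13, "x":-285, "y":-257, "finger_gap":30}, {"rz":1.13, "x":-285, "y":-257, "finger_gap":30}, {"rz":1.13, "x":-285, "y":-257, "finger_gap":30}, {"rz":1.13, "x":-285, "y":-257, "finger_gap":30}, {"rz":1.13, "x":-285, "y":-257, "z":10, "finger_gap":30}, {"rz":1.13, "x":-285, "y":-257, "z":27, "finger_gap":30}, {"rz":1.13, "x":-285, "y":-257, "z":27, "finger_gap":30}, {"rz":1.13, "x":-285, "y":-257, "z":27, "finger_gap":30}]' |egrep 'tcp|cont|width'; python3 -c "
from h import *
go((507.3,-133.1,226))"
```

```text
tcp_pos: [505.5, -133.3, 253.4]
contact_force: [0.2, -1.0, -3.0]
gripper_width: 36.1
t 23.825 shift [ 0.5  1.8 27.4]
tool y angle -10.8 tilt [-1.6e-03  5.0e-04 -1.0e+00] q7 [-0.23  0.45  0.64  1.82 -0.32  0.98  0.36]
```

```bash
python3 drive.py '[{"x":0.5, "y":1.8, "finger_gap":30}, {"x":0.5, "y":1.8, "z":9, "finger_gap":30}, {"x":0.5, "y":1.8, "z":18, "finger_gap":30}, {"x":0.5, "y":1.8, "z":25, "finger_gap":30}, {"x":0.5, "y":1.8, "z":25, "finger_gap":30}]' |egrep 'tcp|cont'; for k in 1 2 3; do python3 drive.py '[{"z":2, "finger_gap":30}, {"z":3, "finger_gap":30}, {"z":3, "finger_gap":30}]' 12 | egrep 'tcp|contact'; done
```

```text
tcp_pos: [507.6, -133.9, 228.6]
contact_force: [-0.3, 1.0, -1.2]
tcp_pos: [508.3, -134.2, 226.7]
contact_force: [-0.2, 1.1, 4.2]
tcp_pos: [507.9, -133.7, 222.5]
contact_force: [0.6, 0.3, -3.8]
tcp_pos: [508.3, -133.7, 220.4]
contact_force: [0.2, 2.5, 4.4]
```

Resting at rim about 16 mm. Turning backward in steps, following the climb.

```bash
for k in 1 2 3; do python3 drive.py '[{"rz":-0.15, "z":-0.6, "finger_gap":30}, {"rz":-0.3, "z":-1.2, "finger_gap":30}, {"rz":-0.3, "z":-1.2, "finger_gap":30}]' | egrep 'tcp|contact';python3 -c "
from h import *
go((507.3,-133.1,226));print(env.read_state()['wrist_torque'])" | egrep -v shift; done
```

```text
tcp_pos: [507.8, -133.5, 220.7]
contact_force: [0.6, 1.6, -4.2]
tool y angle 6.3 tilt [-2.e-04  9.e-04 -1.e+00] q7 [-0.16  0.48  0.53  1.86 -0.3   0.89  0.63]
[ 0.39072359 -0.32036122  0.02855719]
tcp_pos: [508.2, -133.7, 222.2]
contact_force: [2.4, 1.8, -3.0]
tool y angle 23.3 tilt [ 7.e-04  6.e-04 -1.e+00] q7 [-0.1   0.46  0.45  1.85 -0.25  0.88  0.87]
[ 0.43190775 -0.6955719  -0.02289123]
tcp_pos: [508.5, -133.4, 223.5]
contact_force: [3.4, 1.7, -2.4]
tool y angle 40.5 tilt [ 1.2e-03  9.0e-04 -1.0e+00] q7 [-0.05  0.45  0.36  1.85 -0.2   0.88  1.12]
[ 0.79171912 -0.90994747  0.0131555 ]
```

```bash
for k in 1 2 3 4 5; do python3 drive.py '[{"z":2, "finger_gap":30}, {"z":2.5, "finger_gap":30}, {"z":2.5, "finger_gap":30}]' | egrep 'tcp|contact'; done
```

```text
tcp_pos: [508.6, -133.6, 221.2]
contact_force: [4.8, 2.7, -2.5]
tcp_pos: [508.5, -133.5, 218.7]
contact_force: [4.1, 3.7, -0.3]
tcp_pos: [508.5, -133.5, 216.7]
contact_force: [3.1, 4.7, 3.7]
tcp_pos: [508.6, -133.8, 215.9]
contact_force: [-0.8, 5.6, 16.9]
tcp_pos: [509.3, -134.3, 213.8]
contact_force: [-0.4, 3.8, 18.4]
```

```bash
python3 drive.py '[{"z":-2.5, "finger_gap":30}, {"z":-2.5, "finger_gap":44}, {"z":-2.5, "finger_gap":44}, {"z":-2.5, "finger_gap":44}]' | egrep 'tcp|contact'; python3 drive.py '[{"finger_gap":30}, {"finger_gap":30}, {"finger_gap":30}, {"finger_gap":30}]' 12 | egrep 'tcp|contact|wid';for k in 1 2; do python3 drive.py '[{"rz":-0.1, "finger_gap":30}, {"rz":-0.1, "finger_gap":30}]' | egrep 'tcp|contact';python3 -c "
from h import *
go((507.3,-133.1,226));print(env.read_state()['wrist_torque'])" | egrep -v shift; done
```

```text
tcp_pos: [506.8, -134.6, 213.1]
contact_force: [-0.0, -0.6, -0.3]
tcp_pos: [508.2, -133.6, 213.5]
contact_force: [1.8, 2.6, -0.7]
gripper_width: 36.0
tcp_pos: [508.3, -133.5, 213.8]
contact_force: [2.6, 2.8, 1.8]
tool y angle 46.5 tilt [ 1.e-03  7.e-04 -1.e+00] q7 [-0.02  0.46  0.33  1.86 -0.19  0.85  1.21]
[ 0.74661318 -0.49491871  0.07934634]
tcp_pos: [508.6, -133.5, 214.2]
contact_force: [3.1, 3.5, 4.4]
tool y angle 52.1 tilt [ 1.8e-03  7.0e-04 -1.0e+00] q7 [-0.01  0.45  0.3   1.86 -0.18  0.85  1.29]
[ 0.88691231 -0.5969255   0.09807153]
```

Still climbing and not barred, so I'll continue backward with a small centring shift.

```bash
python3 drive.py '[{"rz":-0.1, "y":2, "z":-0.3, "finger_gap":30}, {"rz":-0.2, "y":2, "z":-0.8, "finger_gap":30}, {"rz":-0.2, "y":2, "z":-0.8, "finger_gap":30}]' | egrep 'tcp|contact'; for k in 1 2 3; do python3 drive.py '[{"rz":-0.1, "z":-0.4, "finger_gap":30}, {"rz":-0.2, "z":-0.8, "finger_gap":30}, {"rz":-0.2, "z":-0.8, "finger_gap":30}]' | egrep 'tcp|contact';python3 -c "
from h import *
go((507.3,-133.1,226));print(env.read_state()['wrist_torque'])" | egrep -v shift; done
```

```text
tcp_pos: [509.2, -133.0, 214.9]
contact_force: [0.7, 1.5, 6.0]
tcp_pos: [509.3, -132.7, 215.8]
contact_force: [0.5, 2.6, 6.4]
tool y angle 74.9 tilt [ 9.e-04 -2.e-04 -1.e+00] q7 [ 0.07  0.44  0.19  1.85 -0.11  0.85  1.62]
[ 0.58652938 -0.21647139  0.16756855]
tcp_pos: [509.3, -132.4, 216.7]
contact_force: [-0.0, 3.5, 6.8]
tool y angle 86.4 tilt [ 9.e-04  1.e-04 -1.e+00] q7 [ 0.1   0.44  0.14  1.85 -0.08  0.85  1.79]
[ 0.72258199 -0.18158406  0.1113324 ]
tcp_pos: [509.4, -132.1, 217.6]
contact_force: [0.2, 3.0, 8.9]
tool y angle 97.9 tilt [ 1.1e-03  5.0e-04 -1.0e+00] q7 [ 0.14  0.44  0.08  1.85 -0.05  0.86  1.96]
[ 0.98350338 -0.11441906  0.08462756]
```

```bash
for k in 1 2 3; do python3 drive.py '[{"rz":-0.1, "x":0.2, "y":0.3, "z":-0.4, "finger_gap":30}, {"rz":-0.2, "x":0.2, "y":0.3, "z":-0.8, "finger_gap":30}, {"rz":-0.2, "x":0.2, "y":0.3, "z":-0.8, "finger_gap":30}]' | egrep 'tcp|contact';python3 -c "
from h import *
go((507.3,-133.1,226));print(env.read_state()['wrist_torque'])" | egrep -v shift; done
```

```text
tcp_pos: [508.3, -132.0, 217.2]
contact_force: [0.9, 2.2, 0.4]
tool y angle 109.3 tilt [-1.2e-03  1.0e-04 -1.0e+00] q7 [ 0.18  0.44  0.03  1.85 -0.02  0.86  2.13]
[ 0.6414092  -0.33528266  0.36647747]
tcp_pos: [507.8, -131.8, 217.5]
contact_force: [2.2, 2.1, -3.0]
tool y angle 120.7 tilt [-1.9e-03  5.0e-04 -1.0e+00] q7 [ 0.22  0.43 -0.02  1.85  0.01  0.86  2.29]
[ 0.66410629 -0.47193792  0.03351081]
tcp_pos: [507.8, -131.8, 218.6]
contact_force: [1.7, 2.0, -3.9]
tool y angle 132.2 tilt [-1.e-03  3.e-04 -1.e+00] q7 [ 0.25  0.43 -0.08  1.85  0.04  0.86  2.46]
[ 0.57252635 -0.4914678   0.01969543]
```

Contact force vanished around yaw 109–120°, so the drop point was passed while I was lifting. I'll go back clockwise to about 113° and lower there.

```bash
python3 drive.py '[{"rz":0.17, "finger_gap":30}, {"rz":0.33, "finger_gap":30}, {"rz":0.33, "finger_gap":30}]' | egrep 'tcp|contact'; for k in 1 2 3 4; do python3 drive.py '[{"z":2, "finger_gap":30}, {"z":3, "finger_gap":30}, {"z":3, "finger_gap":30}]' | egrep 'tcp|contact'; done;python3 -c "
from h import *
go((507.3,-133.1,226));print(env.read_state()['wrist_torque'])"
```

```text
tcp_pos: [507.9, -131.9, 218.8]
contact_force: [2.3, 1.5, -4.0]
tcp_pos: [508.0, -131.9, 216.0]
contact_force: [1.2, 1.5, -3.8]
tcp_pos: [508.0, -131.8, 212.9]
contact_force: [1.1, 1.1, -4.2]
tcp_pos: [508.1, -131.8, 210.0]
contact_force: [1.3, 0.6, -3.4]
tcp_pos: [509.0, -131.5, 209.1]
contact_force: [-2.4, 2.3, 11.6]
t 34.575 shift [  2.2  -0.8 -16.9]
tool y angle 113.5 tilt [ 2.4e-03  1.0e-04 -1.0e+00] q7 [ 0.19  0.44  0.01  1.86 -0.01  0.83  2.19]
[0.73423585 0.58749937 0.01752651]
```

Dropped about 8.5 mm into the thread start. Now clockwise.

```bash
python3 drive.py '[{"rz":0.15, "z":0.3, "finger_gap":30}, {"rz":0.3, "z":1, "finger_gap":30}, {"rz":0.45, "z":1.7, "finger_gap":30}, {"rz":0.6, "z":2.4, "finger_gap":30}, {"rz":0.6, "z":2.4, "finger_gap":30}]' 25| egrep 'tcp|contact|width';python3 -c "
from h import *
go((507.3,-133.1,225));print(env.read_state()['wrist_torque'])"
python3 drive.py '[{"rz":0.18, "z":0.9, "finger_gap":30}, {"rz":0.36, "z":1.7, "finger_gap":30}, {"rz":0.54, "z":2.5, "finger_gap":30}, {"rz":0.6, "z":2.7, "finger_gap":30}, {"rz":0.6, "z":2.7, "finger_gap":30}]'| egrep 'tcp|contact|width';python3 -c "
from h import *
go((507.3,-133.1,225));print(env.read_state()['wrist_torque'])"
```

```text
tcp_pos: [509.2, -132.1, 206.4]
contact_force: [-0.1, 0.9, 8.6]
gripper_width: 36.0
t 35.2 shift [  1.6  -1.4 -18.6]
tool y angle 79.0 tilt [ 2.6e-03 -6.0e-04 -1.0e+00] q7 [ 0.08  0.45  0.18  1.87 -0.1   0.83  1.69]
[ 0.26878923  0.37984868 -0.30250584]
tcp_pos: [508.8, -132.7, 203.7]
contact_force: [-1.2, 0.4, 8.8]
gripper_width: 35.7
t 35.825 shift [  0.8  -1.3 -21.3]
tool y angle 44.7 tilt [ 0.0021 -0.0012 -1.    ] q7 [-0.03  0.47  0.34  1.87 -0.21  0.83  1.19]
[ 0.01569144  0.4806848  -0.24509508]
```

```bash
python3 drive.py '[{"rz":0.15, "z":0.7, "finger_gap":30}, {"rz":0.3, "z":1.4, "finger_gap":30}, {"rz":0.45, "z":2.1, "finger_gap":30}, {"rz":0.45, "z":2.1, "finger_gap":30}]'| egrep 'tcp|contact|width'; for k in 1 2 3 4 5; do python3 drive.py '[{"rz":0.1, "z":0.4, "finger_gap":30}, {"rz":0.1, "z":0.4, "finger_gap":30}]'| egrep 'tcp|contact';python3 -c "
from h import *
go((507.3,-133.1,225));print(env.read_state()['wrist_torque'])" | egrep -v shift; done
```

```text
tcp_pos: [508.5, -132.8, 201.6]
contact_force: [-2.0, 0.6, 9.9]
gripper_width: 35.7
tcp_pos: [508.3, -133.1, 201.3]
contact_force: [-3.3, -1.3, 11.4]
tool y angle 13.1 tilt [ 0.0012 -0.0012 -1.    ] q7 [-0.14  0.5   0.5   1.88 -0.31  0.84  0.75]
[-0.15333961  1.01819515 -0.18520487]
tcp_pos: [508.3, -133.1, 201.3]
contact_force: [-3.4, -0.3, 15.0]
tool y angle 7.4 tilt [ 0.0014 -0.001  -1.    ] q7 [-0.15  0.5   0.53  1.88 -0.33  0.84  0.67]
[-0.13963836  1.30156364 -0.22444887]
tcp_pos: [508.3, -133.0, 201.3]
contact_force: [-4.5, 0.4, 17.9]
tool y angle 1.7 tilt [ 1.5e-03 -8.0e-04 -1.0e+00] q7 [-0.17  0.51  0.56  1.88 -0.35  0.85  0.59]
[ 0.01847776  1.56563443 -0.17762719]
tcp_pos: [508.1, -133.0, 201.3]
contact_force: [-6.4, 0.9, 21.1]
tool y angle -4.0 tilt [ 1.4e-03 -5.0e-04 -1.0e+00] q7 [-0.19  0.51  0.59  1.88 -0.37  0.85  0.51]
[0.13418889 1.77457081 0.16268548]
tcp_pos: [508.0, -133.6, 201.1]
contact_force: [-7.1, -0.0, 23.6]
tool y angle -9.6 tilt [ 0.0014 -0.0014 -1.    ] q7 [-0.21  0.52  0.61  1.88 -0.39  0.86  0.43]
[-0.09650858  1.8283871   0.54636225]
```

z has stopped at 201.3 and the end stop is felt, so the rim is home. I'll release and go back for cap B.

```bash
python3 drive.py '[{"z":-2, "finger_gap":60}, {"z":-2, "finger_gap":60}, {"z":-2, "finger_gap":60}, {"z":-60, "finger_gap":60}, {"z":-120, "finger_gap":60}, {"z":-180, "finger_gap":60}, {"z":-200, "finger_gap":60}, {"z":-200, "finger_gap":60}]'| egrep 'time|tcp|contact';python3 -c "
from h import *
go((470,300,400))"
```

```text
time_s: 38.58
tcp_pos: [508.9, -132.0, 399.0]
contact_force: [-0.3, 1.0, -0.8]
t 38.575 shift [ 419.4 -110.9   -1.3]
tool y angle -9.7 tilt [ 2.7e-03 -4.0e-04 -1.0e+00] q7 [-0.3   0.34  0.72  1.56 -0.23  1.32  0.28]
```

```bash
python3 drive.py '[{"rz":0.61, "x":419, "y":-111, "finger_gap":64}, {"rz":0.61, "x":419, "y":-111, "finger_gap":64}, {"rz":0.61, "x":419, "y":-111, "finger_gap":64}, {"rz":0.61, "x":419, "y":-111, "finger_gap":64}, {"rz":0.61, "x":419, "y":-111, "finger_gap":64}, {"rz":0.61, "x":419, "y":-111, "finger_gap":64}, {"rz":0.61, "x":419, "y":-111, "finger_gap":64}, {"rz":0.61, "x":419, "y":-111, "finger_gap":64}, {"rz":0.61, "x":419, "y":-111, "finger_gap":64}, {"rz":0.61, "x":419, "y":-111, "finger_gap":64}]'| egrep 'time|tcp|contact';python3 - <<'E'
from h import *
go((419,345,131))
im=env.camera('wrist');i=env.camera_info('wrist');np.save('wi3.npy',i,allow_pickle=True)
u=w2px(i,(419,345,92))[0];print(u)
x,y=(u-32).astype(int);print(x,y);c=cv2.resize(im[y:y+64,x:x+64],(384,384),interpolation=cv2.INTER_CUBIC)
t=env.camera('top')[135:245,225:385]
t=cv2.resize(t,(416,286),interpolation=cv2.INTER_CUBIC); o=np.zeros((384,800,3),np.uint8);o[:,:384]=c;o[:286,384:]=t
cv2.imwrite('pics/w5.png',cv2.convertScaleAbs(o,alpha=2))
E
```

```text
time_s: 39.83
tcp_pos: [469.7, 297.4, 397.6]
contact_force: [0.3, -0.4, 0.9]
t 39.825 shift [ -1.7 -69.7 266.6]
tool y angle -44.8 tilt [-4.0e-04 -1.4e-03 -1.0e+00] q7 [-1.11  0.41  0.77  1.49 -0.28  1.36 -1.11]
[218.07631453 162.44077238]
186 130
```

View pics/w5.png

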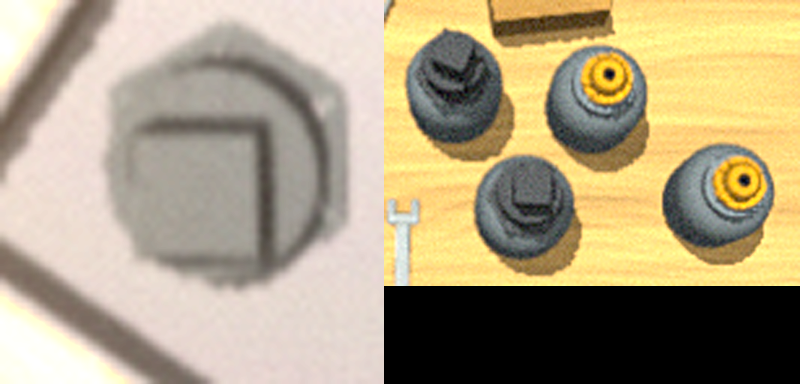

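Cap B is unmoved (centre about (196,194) in the crop, as predicted) and aligned. Two caps are seated on their cylinders in the top view. Taking B.

```bash
python3 drive.py '[{"x":-1.7, "y":-60, "z":40, "finger_gap":64}, {"x":-1.7, "y":-70, "z":100, "finger_gap":64}, {"x":-1.7, "y":-70, "z":160, "finger_gap":64}, {"x":-1.7, "y":-70, "z":220, "finger_gap":64}, {"x":-1.7, "y":-70, "z":266, "finger_gap":64}, {"x":-1.7, "y":-70, "z":266, "finger_gap":64}, {"x":-1.7, "y":-70, "z":266, "finger_gap":64}]' 8 | egrep 'time|tcp|contact';python3 -c "
from h import *
go((419,345,60))"
```

```text
time_s: 40.8
tcp_pos: [420.0, 347.9, 133.9]
contact_force: [0.5, 0.1, 0.1]
t 40.8 shift [-3.   1.3 73.9]
tool y angle -44.7 tilt [ 0.0025  0.0017 -1.    ] q7 [-1.12  0.64  0.59  1.9  -0.51  0.75 -1.02]
```

```bash
python3 drive.py '[{"x":-2, "y":1, "z":50, "finger_gap":64}, {"x":-2, "y":1, "z":71, "finger_gap":64}, {"x":-2, "y":1, "z":71, "finger_gap":64}, {"x":-2, "y":1, "z":71, "finger_gap":30}, {"x":-2, "y":1, "z":71, "finger_gap":30}, {"x":-2, "y":1, "z":71, "finger_gap":30}, {"x":-2, "y":1, "z":71, "finger_gap":30}]' 8|egrep 'tcp|cont|width'; python3 drive.py '[{"finger_gap":62}, {"finger_gap":62}, {"finger_gap":62}, {"rz":-0.188, "finger_gap":62}, {"rz":-0.376, "finger_gap":62}, {"rz":-0.564, "finger_gap":62}, {"rz":-0.752, "finger_gap":62}, {"rz":-0.94, "finger_gap":62}, {"rz":-1.128, "finger_gap":62}, {"rz":-1.316, "finger_gap":62}]'|egrep 'tcp|cont|width';python3 drive.py '[{"rz":-0.255, "finger_gap":62}, {"rz":-0.255, "finger_gap":62}, {"rz":-0.255, "finger_gap":30}, {"rz":-0.255, "finger_gap":30}, {"rz":-0.255, "finger_gap":30}, {"rz":-0.255, "finger_gap":30}]' 8|egrep 'tcp|cont|width'; python3 drive.py '[{"finger_gap":30}, {"finger_gap":30}, {"z":-60, "finger_gap":30}, {"z":-120, "finger_gap":30}, {"z":-180, "finger_gap":30}, {"z":-240, "finger_gap":30}, {"z":-280, "finger_gap":30}, {"z":-280, "finger_gap":30}]' 30 |egrep 'tcp|cont|width'; python3 -c "
from h import *
go((515.2,-354.5,330));print(env.read_state()['time_s'])"
```

```text
tcp_pos: [418.4, 346.1, 61.8]
contact_force: [0.5, -1.5, 6.1]
gripper_width: 36.3
tcp_pos: [417.5, 345.6, 60.8]
contact_force: [-0.2, 0.3, 0.6]
gripper_width: 62.0
tcp_pos: [417.6, 346.0, 60.9]
contact_force: [1.5, 0.8, -0.8]
gripper_width: 35.8
tcp_pos: [418.6, 346.5, 343.6]
contact_force: [0.3, 0.2, -3.7]
gripper_width: 36.0
t 44.675 shift [-562.8 -429.1   11.3]
tool y angle 45.2 tilt [ 0.0041  0.0039 -1.    ] q7 [-0.83  0.34  0.12  1.62 -0.04  1.18  0.09]
44.675
```

```bash
python3 drive.py '[{"rz":1.22, "x":-300, "y":-266, "z":-20, "finger_gap":30}, {"rz":1.22, "x":-300, "y":-266, "z":-20, "finger_gap":30}, {"rz":1.22, "x":-300, "y":-266, "z":-20, "finger_gap":30}, {"rz":1.22, "x":-300, "y":-266, "z":-20, "finger_gap":30}, {"rz":1.22, "x":-300, "y":-266, "z":-20, "finger_gap":30}, {"rz":1.22, "x":-300, "y":-266, "z":-20, "finger_gap":30}, {"rz":1.22, "x":-400, "y":-355, "z":-35, "finger_gap":30}, {"rz":1.22, "x":-460, "y":-400, "z":-35, "finger_gap":30}, {"rz":1.22, "x":-500, "y":-444, "z":-35, "finger_gap":30}, {"rz":1.22, "x":-500, "y":-444, "z":-35, "finger_gap":30}]'|egrep 'tcp|cont|width'; python3 -c "
from h import *
go((469,-453,380))"
```

```text
tcp_pos: [456.1, -277.8, 371.9]
contact_force: [0.8, 0.2, -1.7]
gripper_width: 35.9
t 45.925 shift [-153.8   84.9   -8.5]
tool y angle -24.7 tilt [-0.0036  0.0021 -1.    ] q7 [ 0.05  0.36  0.65  1.59 -0.22  1.27  0.3 ]
```

```bash
python3 drive.py '[{"x":-154, "y":85, "z":-8, "finger_gap":30}, {"x":-154, "y":85, "z":-8, "finger_gap":30}, {"x":-154, "y":85, "z":-8, "finger_gap":30}, {"x":-154, "y":85, "z":-8, "finger_gap":30}, {"x":-154, "y":85, "z":-8, "finger_gap":30}]'|egrep 'tcp|cont|width'
python3 - <<'E'
from h import *
im=env.camera('wrist');i=env.camera_info('wrist');np.save('wi4.npy',i,allow_pickle=True)
go((516.2,-352.8,253))
u=w2px(i,(515.2,-354.5,185))[0];x,y=(u-40).astype(int);y=max(y,0);print(u,x,y,-i['R'].T@i['t'])
c=cv2.resize(im[y:y+80,x:x+80],(480,480),interpolation=cv2.INTER_CUBIC);cv2.imwrite('pics/w6.png',c)
E
```

```text
tcp_pos: [469.4, -451.2, 379.8]
contact_force: [0.4, 0.2, -2.4]
gripper_width: 35.8
t 46.6 shift [107.9   1.6 127.8]
tool y angle -24.7 tilt [-0.0017  0.0032 -1.    ] q7 [ 0.39  0.57  0.63  1.24 -0.33  1.43  0.56]
[260.81950141  89.22657533] 220 49 [ 502.50553302 -380.4555206   560.63087244]
```

View pics/w6.png

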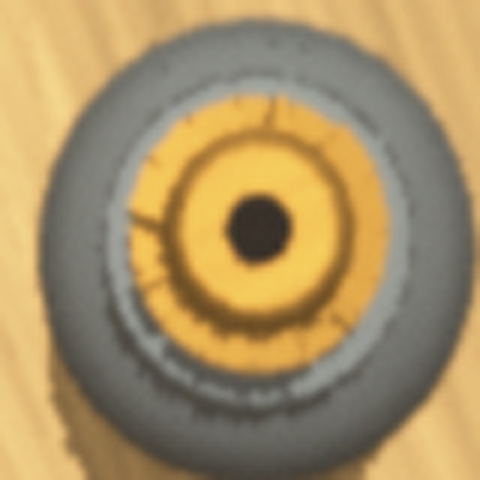

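The hole is at crop (259,229), which puts n3 about (518,-353), weighted to the wrist view. Moving over it.

```bash
python3 drive.py '[{"x":60, "y":2, "z":20, "finger_gap":30}, {"x":108.5, "y":3.3, "z":60, "finger_gap":30}, {"x":108.5, "y":3.3, "z":110, "finger_gap":30}, {"x":108.5, "y":3.3, "z":127, "finger_gap":30}, {"x":108.5, "y":3.3, "z":127, "finger_gap":30}, {"x":108.5, "y":3.3, "z":127, "finger_gap":30}]'|egrep 'tcp|cont|width'; python3 -c "
from h import *
go((518,-353,228))"
```

```text
tcp_pos: [518.7, -356.8, 257.4]
contact_force: [-0.1, -0.3, -1.9]
gripper_width: 35.9
t 47.35 shift [ 3.2 -2.3 29.4]
tool y angle -24.8 tilt [ 0.0028 -0.0024 -1.    ] q7 [ 0.21  0.61  0.6   1.53 -0.37  1.12  0.45]
```

```bash
python3 drive.py '[{"finger_gap":30}, {"finger_gap":30}]'|egrep 'tcp|cont|width'; python3 -c "
from h import *
go((518,-353,228))"
```

```text
tcp_pos: [518.4, -355.8, 256.3]
contact_force: [-0.2, 0.0, -2.2]
gripper_width: 35.5
t 47.6 shift [ 2.4 -1.6 28.3]
tool y angle -24.8 tilt [ 1.5e-03 -8.0e-04 -1.0e+00] q7 [ 0.21  0.61  0.6   1.53 -0.37  1.12  0.45]
```

```bash
python3 drive.py '[{"x":2.4, "y":-1.6, "finger_gap":30}, {"x":2.4, "y":-1.6, "z":9, "finger_gap":30}, {"x":2.4, "y":-1.6, "z":18, "finger_gap":30}, {"x":2.4, "y":-1.6, "z":27, "finger_gap":30}, {"x":2.4, "y":-1.6, "z":27, "finger_gap":30}]' |egrep 'tcp|cont'; for k in 1 2 3; do python3 drive.py '[{"z":2, "finger_gap":30}, {"z":3, "finger_gap":30}, {"z":3, "finger_gap":30}]' 20 | egrep 'tcp|contact'; done
```

```text
tcp_pos: [517.8, -351.9, 227.1]
contact_force: [0.1, 0.6, -3.3]
tcp_pos: [517.9, -352.4, 225.4]
contact_force: [0.4, 1.2, -2.1]
tcp_pos: [517.8, -352.3, 222.2]
contact_force: [1.1, 0.3, -2.1]
tcp_pos: [517.8, -352.6, 220.2]
contact_force: [-0.1, -0.2, 4.7]
```

```bash
for k in 1 2 3; do python3 drive.py '[{"rz":-0.1, "z":-0.2, "finger_gap":30}, {"rz":-0.1, "z":-0.2, "finger_gap":30}]' 20 | egrep 'tcp|contact';python3 -c "
from h import *
go((507.3,-133.1,226));print(env.read_state()['wrist_torque'])" | egrep -v shift; done
```

```text
tcp_pos: [518.3, -352.6, 220.6]
contact_force: [0.3, 1.3, 5.2]
tool y angle -18.9 tilt [ 1.8e-03 -5.0e-04 -1.0e+00] q7 [ 0.23  0.63  0.55  1.58 -0.37  1.03  0.56]
[0.38355257 0.21432866 0.07128849]
tcp_pos: [518.2, -352.6, 221.1]
contact_force: [-0.8, 1.6, 7.1]
tool y angle -13.2 tilt [ 1.9e-03 -5.0e-04 -1.0e+00] q7 [ 0.24  0.63  0.53  1.58 -0.35  1.03  0.64]
[0.46090075 0.32033408 0.07133042]
tcp_pos: [518.3, -352.6, 221.5]
contact_force: [-0.7, 1.4, 8.2]
tool y angle -7.5 tilt [ 2.e-03 -4.e-04 -1.e+00] q7 [ 0.26  0.62  0.5   1.58 -0.33  1.02  0.72]
[0.5066215  0.34696285 0.07255332]
```

```bash
for k in 1 2 3; do python3 drive.py '[{"rz":-0.1, "z":-0.4, "finger_gap":30}, {"rz":-0.1, "z":-0.4, "finger_gap":30}]' 20 | egrep 'tcp|contact';python3 -c "
from h import *
go((507.3,-133.1,226));print(env.read_state()['wrist_torque'])" | egrep -v shift; done
```

```text
tcp_pos: [517.8, -352.6, 220.8]
contact_force: [-0.2, 0.4, 3.7]
tool y angle -1.8 tilt [ 7.e-04 -4.e-04 -1.e+00] q7 [ 0.27  0.62  0.47  1.58 -0.31  1.02  0.8 ]
[0.14419082 0.16407604 0.18357397]
tcp_pos: [517.5, -352.3, 220.1]
contact_force: [0.5, 1.5, -4.1]
tool y angle 3.8 tilt [-7.e-04  5.e-04 -1.e+00] q7 [ 0.29  0.61  0.44  1.58 -0.29  1.02  0.88]
[-0.10264313 -0.03063918 -0.02899974]
tcp_pos: [517.5, -352.3, 220.6]
contact_force: [0.6, 0.8, -3.0]
tool y angle 9.5 tilt [-7.e-04  5.e-04 -1.e+00] q7 [ 0.3   0.61  0.42  1.58 -0.28  1.01  0.97]
[-0.09040575  0.02637496  0.03000781]
```

Fell free at yaw about 3°. Backing up to about 7° and lowering.

```bash
python3 drive.py '[{"rz":0.045, "z":2, "finger_gap":30}, {"rz":0.045, "z":3, "finger_gap":30}, {"rz":0.045, "z":3, "finger_gap":30}]' | egrep 'tcp|contact'; for k in 1 2 3; do python3 drive.py '[{"z":2, "finger_gap":30}, {"z":3, "finger_gap":30}, {"z":3, "finger_gap":30}]' | egrep 'tcp|contact'; done
```

```text
tcp_pos: [517.7, -352.2, 217.8]
contact_force: [0.5, -0.6, -2.6]
tcp_pos: [517.7, -352.3, 215.0]
contact_force: [-0.1, -1.1, -2.3]
tcp_pos: [517.9, -352.5, 213.2]
contact_force: [-1.5, 1.5, 4.7]
tcp_pos: [518.1, -353.1, 212.7]
contact_force: [-4.1, 4.0, 18.2]
```

```bash
python3 drive.py '[{"rz":0.15, "z":-0.3, "finger_gap":30}, {"rz":0.3, "z":0.4, "finger_gap":30}, {"rz":0.45, "z":1.1, "finger_gap":30}, {"rz":0.6, "z":1.8, "finger_gap":30}, {"rz":0.6, "z":1.8, "finger_gap":30}]' 25| egrep 'tcp|contact|width';python3 -c "
from h import *
go((518,-353,225));print(env.read_state()['wrist_torque'])"
python3 drive.py '[{"rz":0.18, "z":0.9, "finger_gap":30}, {"rz":0.36, "z":1.7, "finger_gap":30}, {"rz":0.54, "z":2.5, "finger_gap":30}, {"rz":0.6, "z":2.7, "finger_gap":30}, {"rz":0.6, "z":2.7, "finger_gap":30}]'| egrep 'tcp|contact|width';python3 -c "
from h import *
go((518,-353,225));print(env.read_state()['wrist_torque'])"
```

```text
tcp_pos: [518.5, -353.3, 210.0]
contact_force: [-2.2, 1.7, 14.0]
gripper_width: 36.4
t 52.975 shift [ -0.   -0.5 -15. ]
tool y angle -27.4 tilt [ 0.0029 -0.0017 -1.    ] q7 [ 0.21  0.65  0.59  1.59 -0.41  1.02  0.44]
[ 0.56168926  0.77507448 -0.31089545]
tcp_pos: [518.3, -353.6, 207.4]
contact_force: [-1.7, 2.4, 14.3]
gripper_width: 35.9
t 53.6 shift [  0.1  -0.6 -17.6]
tool y angle -61.8 tilt [ 0.0028 -0.0022 -1.    ] q7 [ 0.12  0.7   0.76  1.6  -0.53  1.05 -0.05]
[ 0.49494499  0.87168279 -0.3704974 ]
```

```bash
python3 drive.py '[{"rz":0.15, "z":0.6, "finger_gap":30}, {"rz":0.3, "z":1.2, "finger_gap":30}, {"rz":0.4, "z":1.6, "finger_gap":30}, {"rz":0.4, "z":1.6, "finger_gap":30}]'| egrep 'tcp|contact|width'; for k in 1 2 3 4 5; do python3 drive.py '[{"rz":0.1, "z":0.3, "finger_gap":30}, {"rz":0.1, "z":0.3, "finger_gap":30}]'| egrep 'tcp|contact';python3 -c "
from h import *
go((507.3,-133.1,225));print(env.read_state()['wrist_torque'])" | egrep -v shift; done
```

```text
tcp_pos: [518.4, -353.7, 205.6]
contact_force: [-2.1, 2.2, 13.3]
gripper_width: 35.7
tcp_pos: [518.5, -353.8, 205.1]
contact_force: [-1.4, 0.7, 11.1]
tool y angle -90.4 tilt [ 0.0029 -0.0026 -1.    ] q7 [ 0.06  0.75  0.89  1.6  -0.64  1.1  -0.46]
[ 0.27930401  0.5539325  -0.34019008]
tcp_pos: [518.3, -353.9, 204.8]
contact_force: [-0.9, 0.8, 10.9]
tool y angle -96.1 tilt [ 0.0026 -0.0028 -1.    ] q7 [ 0.05  0.76  0.92  1.6  -0.66  1.11 -0.54]
[ 0.34978079  0.69692087 -0.21336957]
tcp_pos: [518.4, -354.0, 204.8]
contact_force: [-1.2, 0.3, 12.7]
tool y angle -101.9 tilt [ 0.0028 -0.0029 -1.    ] q7 [ 0.04  0.77  0.94  1.6  -0.68  1.12 -0.62]
[ 0.45528547  0.72503446 -0.16612412]
tcp_pos: [518.5, -354.1, 204.7]
contact_force: [-0.5, -0.1, 14.1]
tool y angle -107.6 tilt [ 0.0033 -0.0032 -1.    ] q7 [ 0.03  0.78  0.97  1.6  -0.7   1.13 -0.7 ]
[ 0.49010469  0.68965086 -0.25412498]
tcp_pos: [518.6, -354.2, 204.7]
contact_force: [-1.1, 0.6, 15.5]
tool y angle -113.3 tilt [ 0.0035 -0.0034 -1.    ] q7 [ 0.02  0.79  0.99  1.6  -0.72  1.14 -0.79]
[ 0.50205356  0.73837893 -0.28702741]
```

z is steady at 204.7 (home expected about 204.9). I'll release, lift clear and inspect all three.

```bash
python3 drive.py '[{"z":-1.5, "finger_gap":60}, {"z":-1.5, "finger_gap":60}, {"z":-1.5, "finger_gap":60}, {"z":-60, "finger_gap":60}, {"z":-120, "finger_gap":60}, {"z":-180, "finger_gap":60}, {"z":-220, "finger_gap":60}, {"z":-220, "finger_gap":60}, {"z":-220, "finger_gap":60}]'| egrep 'time|tcp|contact'; python3 drive.py '[{"y":-200, "finger_gap":60}, {"y":-200, "finger_gap":60}, {"y":-200, "finger_gap":60}, {"y":-200, "finger_gap":60}, {"y":-200, "finger_gap":60}]'| egrep 'time|tcp|contact';python3 - <<'E'
from h import *
im=env.camera('scene');i=env.camera_info('scene');L=[]
for n in ((646,-57),(508.5,-132.8),(518,-353)):
    for z in (150,236): L.append(w2px(i,(*n,z))[0])
L=np.array(L);x0,y0=(L.min(0)-[30,25]).astype(int);f=5;print(L.round(1),x0,y0)
c=im[y0:int(L[:,1].max())+30,x0:int(L[:,0].max())+35]
s=min(790/c.shape[1],590/c.shape[0]);c=cv2.convertScaleAbs(cv2.resize(c,None,fx=s,fy=s,interpolation=cv2.INTER_CUBIC),alpha=1.7)
for n in ((646,-57),(508.5,-132.8),(518,-353)):
    for z in (150,236):
        u=((w2px(i,(*n,z))[0]-[x0,y0]+.5)*s).astype(int);cv2.drawMarker(c,tuple(map(int,u)),(0,0,255),0,12,1)
cv2.imwrite('pics/fin.png',c)
E
```

```text
time_s: 56.48
tcp_pos: [517.7, -351.8, 420.3]
contact_force: [0.6, 0.2, -0.6]
time_s: 57.1
tcp_pos: [596.6, -167.6, 419.8]
contact_force: [-0.8, -0.0, 0.6]
[[245.4 179.6]
 [244.1 153.9]
 [272.2 154.8]
 [272.2 130.5]
 [237.3 128.3]
 [236.  105.9]] 206 80
```

View pics/fin.png

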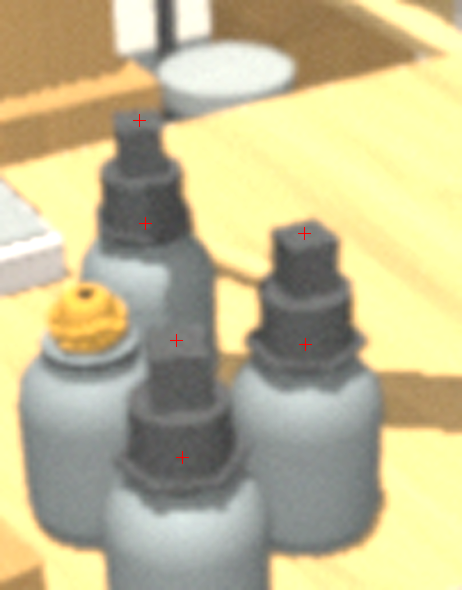

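The scene view shows all three caps level, and their block tops match the predicted home height of 236 mm (marks at (139,120), (305,233) and (176,340) fall on the top faces within about 3 px). n1 is bare and unused. Handing in.

```bash
python3 -c "
from plant import env
print(env.hand_in())"
```

```text
the job is handed in; nothing more can be done
None
```

All three caps found in the bin are screwed home, each on its own cylinder, and the job is handed in after about 57 s of robot time; no verdict came back, and I left the plug, tools and other goods alone.

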